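Seat the white reference disc and start the reader

TASK

On the blue deck of the surface reader, push the loose white reference disc with your fingertips, sliding it along the deck without lifting it, until it drops into the round recess and lies flat and flush there. Then press the green start button right down and let go. Leave the black disc and everything else where it is, and do not press the button before the disc is seated.

Things in the scene. Friction and masses are not known exactly. Their poses are not given: they have to be found in the camera images.
- reader: Fixed low bench instrument, white housing with a flat light-blue deck, 280 x 380 mm, deck 55 mm above the table. Origin: centre of its underside on the table, directly below the recess. x axis from the button side across the deck to the vial side (280 mm), y along its long side, z up. It stands at a different place and yaw (up to 0.3 rad) each time. The deck has no raised border.
- recess (a point): Centre of the mouth of the round recess in the middle of the deck, level with the deck surface (55 mm above the table). The recess is 58 mm in diameter and 8 mm deep with a flat, brass-coloured floor and upright walls. Axes as the reader's.
- white_disc: Loose white ceramic disc with a small grey dot, 52 mm in diameter, 8 mm thick, about 45 g. Lies flat on the deck, on one side of the recess (reader's +y or -y), centre about 80 to 110 mm from the recess. Origin: centre of its underside, z up. Seated in the recess its top is level with the deck. It slides easily and tips into the recess once pushed over the edge.
- black_disc: Loose black disc of the same size, on the deck on the other side of the recess; to be left alone. Origin: centre of its underside.
- start (a joint): Travel of the green start button in m: 0 up, 0.006 right down. Springs back; 5 N presses it fully.
- start_top (a point): Centre of the top of the green start button (28 mm in diameter, pressed straight down), on the deck 100 mm from the recess centre along the reader's -x. It and its white housing are fixed to the deck; nothing else tall is near.
- vial_a: Small loose amber vial with orange cap, 22 mm in diameter, 38 mm tall, standing on the deck 105 to 125 mm from the recess centre along the reader's +x, on its +y half. Origin: centre of its underside. Leave alone.
- vial_b: As vial_a but with a white cap, on the -y half. Leave alone.
- tip_box: Loose closed blue box, 85 x 120 x 55 mm, on the table left of the reader (world +y). Origin: centre of its underside. Leave alone.
- wash_bottle: Loose white bottle with blue cap, 66 mm in diameter, 170 mm tall, on the table left of the reader. Origin: centre of its underside. Leave alone.
- spatula: Loose spatula with blue handle, 190 mm long, lying on the table right of the reader (world -y). Origin near its middle. Leave alone.
- marker: Loose white marker with a red cap, 130 mm long, 18 mm thick, lying on the table right of the reader. Origin: under its middle. Leave alone.
There are look-alikes about, which are no part of the job. Of the things like the white_disc, leave any that is orange; of the rest the smaller one is meant.

How it is judged (in metres and radians):
On the way, in this order (a step that is already met when the one before it is completed fails the run):
1. the white disc lies flat in the recess (z of white_disc in the frame of recess below -0.006 m and horizontal distance between white_disc and recess below 0.005 m and angle between white_disc's own z axis and vertical below 0.06 rad), for 0.2 s.
2. the start button is pressed right down (value of joint start above 0.0045 m), for 0.05 s.
At the end, for the whole second after the job is handed in: The white disc lies at rest and flat in the recess (underside at least 6 mm below the deck, within 5 mm of the recess centre), the start button has been pressed (at least 4.5 mm of its 6 mm) and is up again, and everything else is within 15 mm of where it was (all of step 1 and linear speed of white_disc below 0.01 m/s and value of joint start below 0.0015 m and distance of each of black_disc, vial_a, vial_b, tip_box, wash_bottle, spatula, marker from where it was at the start of the episode below 0.015 m); the robot touches nothing.
It fails at once if the white disc is lifted more than 8 mm off the deck (z of white_disc in the frame of recess above 0.008 m).
It fails at once if the start button is pressed while the white disc is not in the recess (value of joint start above 0.0045 m and z of white_disc in the frame of recess above -0.004 m).
It fails at once if the black disc is moved more than 15 mm (distance of black_disc from where it was at the start of the episode above 0.015 m).
It fails at once if a vial, the tip box, wash bottle, spatula or marker is moved more than 15 mm (distance of any of vial_a, vial_b, tip_box, wash_bottle, spatula, marker from where it was at the start of the episode above 0.015 m).
It also fails if it takes over 43 s, if anything falls off the work surface, if the arm or the gripper's body presses on something with over 40 N, if the wrist force passes 120 N, or if a joint passes its speed limit or range.

ROBOT

A 6-joint arm with a two-finger parallel gripper is mounted at the origin on the work surface. World frame = base frame: x ahead of the robot, y to its left, z up, the work surface at z = 0. Lengths are in mm, angles in rad, forces in N, time in s.
With the tool pointing down it reaches from about 350 to 1000 mm from the base axis. Payload 7.1 kg.
Tool frame: the origin (TCP) lies at the very end of the fingers, on their centre line; the grasp point (between the pads) lies 19 mm behind it; z points along the fingers, x is the direction in which the jaws open and shut, and the axes are right-handed (so a half turn about z gives the same grasp; the last joint's range is limited). The gripper opens to 85 mm and grips with 20 to 120 N. Pads are 22 mm wide; open, the fingers measure 114 mm over their backs; the gripper's body (76 mm by 85 mm) begins 54 mm behind the grasp point. The pads swing forward as they close: fully open they stand 13 mm farther back than shut.
Start: joints at [-1.132, 0.423, 1.63, -0, 1.089, -0.019], TCP at [276.249, -560.617, 231.319] pointing down, gripper open.
Joint ranges: [-3, 3], [-0.9, 2.11], [0.09, 2.58], [-1.31, 4.45], [0.11, 2.69], [-2.54, 2.54]. Speed limits (rad/s): [2.39, 2.39, 3.01, 3.14, 3.14, 3.14].

INTERFACE

Orientations are given as a rotation vector (axis times angle).
In Python, from cell import telemetry, cams, robot, nets gives the robot as it stands.
- The arm moves only by the tool drive_tool, never from a script. Its argument "steps" is a list that holds one entry, the list of rows, each a list of 7 numbers: the shift along the tool's x, y, z in mm, then the turn, a rotation vector about the tool's x, y, z in degrees, then the finger opening in mm, from 0 to 85.4. In form: [[[tx, ty, tz, rx, ry, rz, fingers], ...]]. A call has exactly 8 rows; each row shifts and turns the commanded pose from where the row before left it, along the tool's axes as they then stand; what a row does not reach is not made up. A row lasts 1/10 s, in which the tool goes at most 50 mm and 8.59 degrees, less where a joint would pass 70% of its speed; a pose out of reach is approached as far as the arm can. A call is refused whole if a number of a shift passes 50 or a number of a turn 8.59, either way. A call with a gripper value outside its range is refused whole. The fingers move at their own pace and stop on an object; "squeeze" is the grip in N (left out, the last holds). Time passes only in rows, so rows that do not move let the fingers close, or fill a call up. It gives the time, the measured TCP pose, the force and the opening at its end, in the units of the state.
- telemetry.get_obs(): the state, without advancing time (a new reading comes with each control period).
- cams.grab_frame(name): name is "side" or "top"; returns a dict with "image" (384x512x3 uint8, blue, green, red), "K" (3x3 intrinsics, pixels), "rvec" (rotation vector, rad) and "tvec" (3), from world to camera coordinates, as OpenCV has them. Camera axes: x right, y down, z forward; pixel columns grow to the right and rows downward; lengths in mm; the calibration is good to about 2 mm. A picture is of the moment at which its call begins. There is no depth.
- robot.job_done(): hands the job in, once; it reports no verdict.
Trained networks look in a picture, given as the dict that the camera call returned (one of the last four; its "shot" number tells which), for a name from the list of things; names that differ only in an ending like _2 or _b are one class to them, and where a whole thing is asked for, a point or a joint stands for the part that bears it (a point fixed in the world has none). Each returns a list of dicts, best first, with "confidence" (0 to 1); they miss things now and then, are a little off and sometimes report something else, mostly with a low value. They report only what shows in the picture. A call takes as long as a camera call. They do not tell look-alikes from the thing itself.
- nets.regions_of(picture, query): "mask" (384x512 bool, what is visible of it) and "rect" ([left, top, right, bottom] in pixels, round what is visible of it).
- nets.pinpoint(picture, query): "location" ([row, column] in pixels: a listed point, or the origin of a listed thing).
The state is a dict: "time": time; "joints": joint angles; "joint_velocities": joint speeds; "joint_efforts": joint torques, N m; "ee_pos": TCP position; "tcp_rot": TCP orientation; "wrist_force": force on the tool from outside, world axes, zero at the start; "moment": the same for the moment, N m; "gripper_width": finger opening in mm.
Only numpy, scipy, OpenCV 4.12 (cv2) and the standard library are available. Lean on these libraries where they do the work, as an engineer would, in place of code of your own. Each camera call takes 0.05 s, during which the arm holds its last target.

## Working session

There is one attempt and no reset: what is moved stays moved. The work goes in short steps, Python scripts to look and compute and a tool call to move; the robot and the scene stay as the last step left them, time stands still between calls to the robot, and variables do not carry over. Pictures are saved under pics/ and viewed, and the job is handed in when it is done.

Besides the shell and the picture viewer there is one more tool, called after "Request:" in YAML: its name, and indented under it one key for each argument. drive_tool: Moves the arm, as the interface text tells. Its arguments: {"type":"object","properties":{"steps":{"type":"array"},"squeeze":{"type":"number"}},"required":["steps"]}

```bash
mkdir -p pics
cat > h.py <<'E'
import numpy as np, cv2
from cell import telemetry, cams, robot, nets
def ray(p,r,c):
    R=cv2.Rodrigues(np.array(p["rvec"],float))[0];t=np.array(p["tvec"],float).ravel()
    d=R.T@np.linalg.inv(np.array(p["K"],float))@np.array([c,r,1.]);return -R.T@t,d/np.linalg.norm(d)
def onz(p,r,c,z):
    o,d=ray(p,r,c);return o+d*(z-o[2])/d[2]
def tri(a,b):
    A=np.zeros((3,3));B=np.zeros(3)
    L=[ray(*a),ray(*b)]
    for o,d in L:
        M=np.eye(3)-np.outer(d,d);A+=M;B+=M@o
    x=np.linalg.solve(A,B);return x,[float(np.linalg.norm((np.eye(3)-np.outer(d,d))@(x-o))) for o,d in L]
def proj(p,X):
    q,_=cv2.projectPoints(np.array(X,float).reshape(-1,3),np.array(p["rvec"],float),np.array(p["tvec"],float),np.array(p["K"],float),None);return q.reshape(-1,2)
E
python3 - <<'E'
from h import *
np.set_printoptions(precision=1,suppress=True)
T=cams.grab_frame("top");S=cams.grab_frame("side")
for n,p in(("top",T),("side",S)):
    cv2.imwrite(f"pics/{n}0.png",cv2.resize(p["image"],(800,600),interpolation=cv2.INTER_CUBIC))
    print(n,ray(p,192,256))
    for q in["white_disc","black_disc","recess","start_top","vial_a","reader"]:
        print(q,[(round(d["confidence"],2),np.round(d["location"],1)) for d in nets.pinpoint(p,q)], [d["rect"] for d in nets.regions_of(p,q)])
print(telemetry.get_obs())
E
```

```text
top (array([ 526.7,   22.4, 1107.6]), array([ 0.1, -0. , -1. ]))
white_disc [(0.72, array([222.2, 162.5])), (0.68, array([209. , 225.8])), (0.68, array([193.5, 156. ]))] [[144.6, 183.1, 165.4, 202.6], [217.3, 201.5, 233.6, 218.5]]
black_disc [(0.59, array([193.4, 285.4]))] [[276.6, 185.2, 292.7, 199.2]]
recess [(0.77, array([210.9, 258.1]))] [[185.5, 151.9, 327.7, 268.0]]
start_top [] [[259.5, 237.0, 270.6, 246.0]]
vial_a [(0.59, array([159.6, 274.2])), (0.48, array([182.6, 233. ]))] [[272.8, 156.5, 278.6, 165.2]]
reader [(0.59, array([208.8, 255.8]))] [[183.5, 150.5, 323.8, 268.7], [274.8, 156.3, 276.7, 164.5]]
side (array([245. , 607.4, 942.2]), array([ 0.3, -0.5, -0.8]))
white_disc [(0.81, array([288.6, 203.5])), (0.77, array([292.8, 235.5])), (0.7, array([227.1, 263.4]))] [[194.2, 275.1, 221.5, 299.2], [144.0, 276.1, 181.8, 323.7], [254.5, 218.0, 273.8, 230.6], [226.7, 281.8, 246.4, 303.8]]
black_disc [(0.58, array([177.1, 278.8]))] [[270.0, 170.9, 289.7, 181.1]]
recess [(0.81, array([198.9, 277.9]))] [[215.9, 151.6, 334.9, 276.3]]
start_top [(0.65, array([202.5, 310.2]))] [[307.0, 197.8, 316.4, 212.3], [214.0, 152.0, 332.0, 278.6]]
vial_a [(0.57, array([170. , 247.1])), (0.54, array([205.4, 236.9]))] [[235.6, 198.6, 241.9, 207.8], [245.4, 161.4, 251.5, 173.0]]
reader [(0.87, array([213.9, 275.1])), (0.32, array([171., 248.]))] [[213.8, 152.5, 332.3, 278.1]]
{'time': 1.3, 'joints': array([-1.1,  0.4,  1.6, -0. ,  1.1, -0. ]), 'joint_velocities': array([ 0., -0.,  0.,  0., -0.,  0.]), 'joint_efforts': array([  0. , -55.7, -28.2,   0. ,   0. ,  -0. ]), 'ee_pos': array([ 276.2, -560.6,  231.3]), 'tcp_rot': array([ 2.7, -1.7, -0. ]), 'wrist_force': array([-0.2, -1.1,  1. ]), 'moment': array([-0.,  0.,  0.]), 'gripper_width': 85.50136700455445}
```

View pics/top0.png

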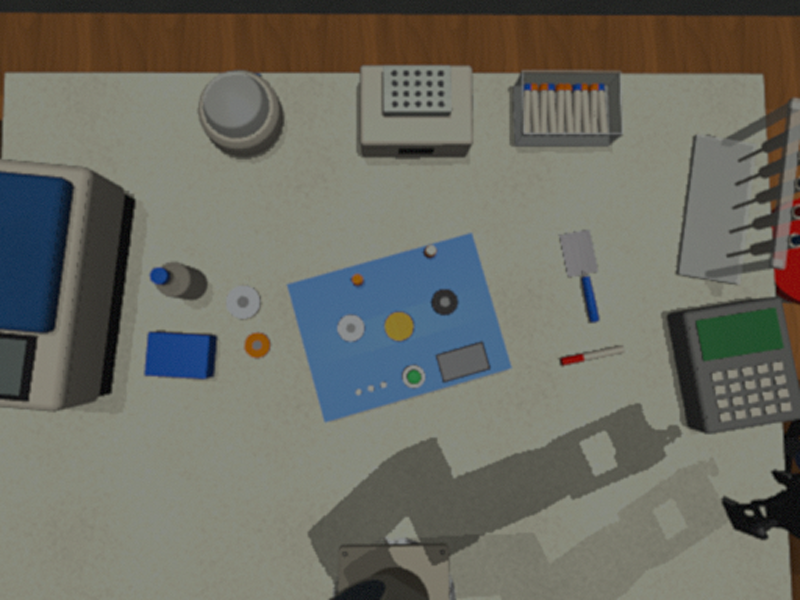

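View pics/side0.png

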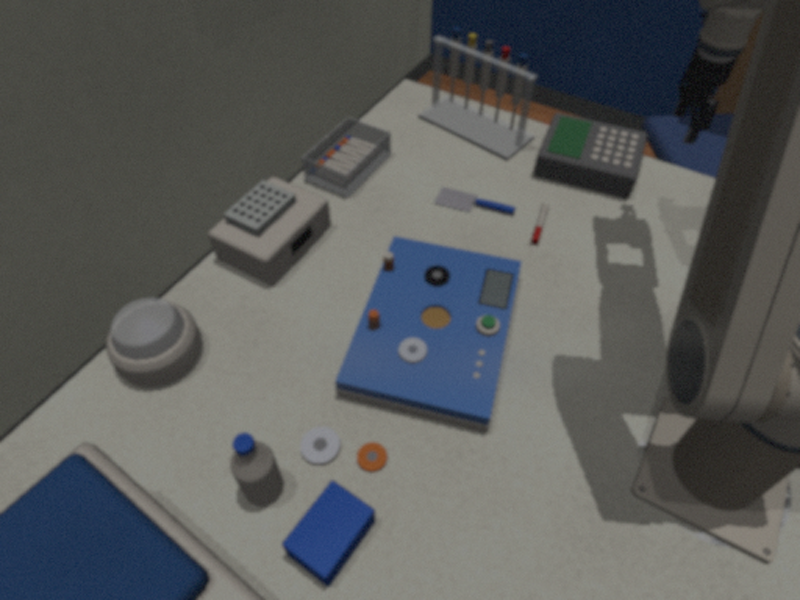

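Candidates, as top-view pixels at 800x600:
- (350,328): white disc on the deck.
- (243,302): larger white disc on the table.
- (257,345): orange disc.

I choose (350,328), which is the smaller white one and lies on the deck at +y. Next I'll measure it in both views and check a close crop.

```bash
cat > m.py <<'E'
from h import *
def blob(p,near,f,rad=25):
    hsv=cv2.cvtColor(p["image"],cv2.COLOR_BGR2HSV);m=f(hsv[...,0].astype(int),hsv[...,1].astype(int),hsv[...,2].astype(int)).astype(np.uint8)
    yy,xx=np.mgrid[:384,:512];m[(yy-near[0])**2+(xx-near[1])**2>rad**2]=0
    cs,_=cv2.findContours(m,cv2.RETR_EXTERNAL,cv2.CHAIN_APPROX_NONE)
    c=max(cs,key=cv2.contourArea);e=cv2.fitEllipse(cv2.convexHull(c));return e[0][1],e[0][0],e[1],cv2.contourArea(c)
white=lambda h,s,v:(s<70)&(v>90)
brass=lambda h,s,v:(h>12)&(h<35)&(s>90)&(v>60)
green=lambda h,s,v:(h>40)&(h<80)&(s>110)&(v>40)
black=lambda h,s,v:(v<70)
blue=lambda h,s,v:(h>98)&(h<118)&(s>100)&(v>60)
E
python3 - <<'E'
from m import *
np.set_printoptions(precision=1,suppress=True)
T=cams.grab_frame("top");S=cams.grab_frame("side")
np.savez("t0.npz",img=T["image"],simg=S["image"])
k=0.64
for n,t,s,f,z in[("white",(210,224),(224,264),white,63),("brass",(208,255),(203,279),brass,47),("green",(241,264),(207,312),green,70),("black",(193,285),(177,280),black,63)]:
    a=blob(T,t,f,14);b=blob(S,s,f,18)
    print(n,a,b,tri((T,a[0],a[1]),(S,b[0],b[1])),onz(T,a[0],a[1],z),onz(S,b[0],b[1],z))
# deck corners
for n,p in(("T",T),("S",S)):
    hsv=cv2.cvtColor(p["image"],cv2.COLOR_BGR2HSV).astype(int)
    m=blue(hsv[...,0],hsv[...,1],hsv[...,2]).astype(np.uint8)
    c=max(cv2.findContours(m,cv2.RETR_EXTERNAL,cv2.CHAIN_APPROX_NONE)[0],key=lambda c:cv2.contourArea(c) if cv2.boundingRect(c)[0]>150 else 0)
    w=np.array([onz(p,q[0][1],q[0][0],55)[:2] for q in c],np.float32)
    r=cv2.minAreaRect(w);print(n,r,cv2.boxPoints(r))
big=cv2.resize(T["image"][145:280,175:335],None,fx=4,fy=4,interpolation=cv2.INTER_CUBIC);cv2.imwrite("pics/crop1.png",big)
E
```

```text
white (209.52786254882812, 224.25135803222656, (17.160802841186523, 17.20639419555664), 215.0) (223.69725036621094, 263.7234802246094, (16.28960418701172, 18.651275634765625), 218.0) (array([537.3,  79.3,  57.9]), [0.525111670152632, 0.5251116701526973]) [537.7  79.2  63. ] [535.1  82.1  63. ]
brass (208.43519592285156, 254.98989868164062, (17.606603622436523, 17.761131286621094), 227.0) (202.5950164794922, 278.5175476074219, (11.76415729522705, 15.863471984863281), 134.5) (array([539.8, -13.7,  50.8]), [0.5467593616007765, 0.5467593616009397]) [540.4 -13.6  47. ] [540.6 -16.7  47. ]
green (240.61863708496094, 264.5625, (7.504771709442139, 8.022478103637695), 41.5) (205.5, 312.0318908691406, (4.938066005706787, 5.194059371948242), 16.0) (array([443.9, -40.5,  70.9]), [0.48795265190404596, 0.4879526519040834]) [444.3 -40.3  70. ] [443.7 -41.4  70. ]
black (192.91427612304688, 284.103515625, (15.365630149841309, 16.069644927978516), 178.0) (176.1919403076172, 279.1462097167969, (12.396293640136719, 15.190113067626953), 132.5) (array([ 586.2, -102.4,   57.6]), [0.350155560717198, 0.3501555607170524]) [ 586.2 -101.6   63. ] [583.8 -98.2  63. ]
T ((540.4229125976562, -13.462081909179688), (272.6461181640625, 372.4272766113281), 15.3732328414917) [[ 359.6  129.9]
 [ 458.3 -229.2]
 [ 721.2 -156.9]
 [ 622.5  202.2]]
S ((536.85888671875, -7.415130615234375), (269.7198181152344, 379.64373779296875), 15.422053337097168) [[ 356.4  139.7]
 [ 457.3 -226.3]
 [ 717.3 -154.5]
 [ 616.4  211.4]]
```

View pics/crop1.png

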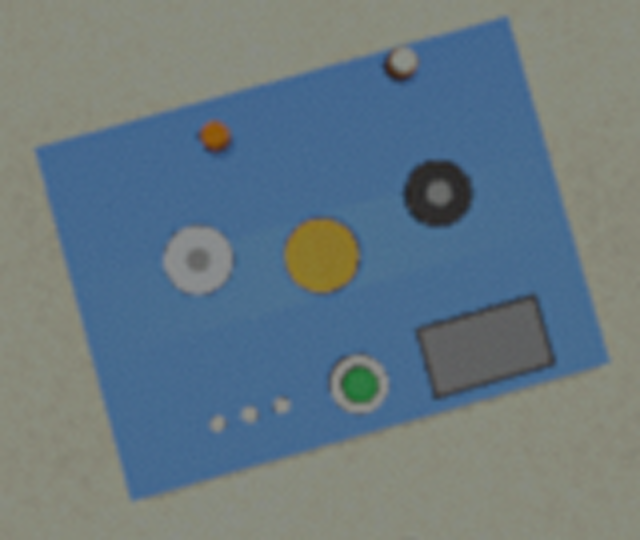

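The crop shows a white disc with a grey dot, the brass recess right of it, the black disc at far right and the green button below. I measure the disc at about (537.5, 79.5), the recess at (540.2, -14) and the button at (444, -40.5, 71). The recess-to-button distance is 99.7 mm and the disc-to-recess distance about 93 mm, both consistent with the text. My plan is to cradle the disc between two fingers about 30 mm apart and push along -y.

Run:
```python
from h import *
R=cv2.Rodrigues(telemetry.get_obs()["tcp_rot"])[0];print(R, np.degrees(np.arctan2(R[1,0],R[0,0])))
```

```text
[[ 4.41974662e-01 -8.97027535e-01  1.20028312e-05]
 [-8.97027535e-01 -4.41974662e-01  2.50247365e-06]
 [ 3.06015950e-06 -1.18729001e-05 -1.00000000e+00]] -63.770059644987285
```

Request:
drive_tool:
  steps:
    - [[0,0,0,0,0,-8.2,30],[0,0,0,0,0,-8.2,30],[0,0,0,0,0,-8.2,30],[0,0,0,0,0,-8.2,30],[0,0,0,0,0,-8.2,30],[0,0,0,0,0,-8.2,30],[0,0,0,0,0,-8.2,30],[0,0,0,0,0,-8.2,30]]
  squeeze: 40

```text
time: 2.2
ee_pos: [276.3, -560.6, 231.3]
tcp_rot: [-3.141, -0.059, 0.0]
wrist_force: [-1.1, -0.5, -0.1]
gripper_width: 29.8
```

Request:
drive_tool:
  steps:
    - [[17.6,-42.4,0,0,0,0,30],[17.6,-42.4,0,0,0,0,30],[17.6,-42.4,0,0,0,0,30],[17.6,-42.4,0,0,0,0,30],[17.6,-42.4,0,0,0,0,30],[17.6,-42.4,0,0,0,0,30],[17.6,-42.4,0,0,0,0,30],[17.6,-42.4,0,0,0,0,30]]

```text
time: 3.0
ee_pos: [406.6, -215.4, 231.6]
tcp_rot: [3.141, 0.05, 0.001]
wrist_force: [0.9, 0.3, 0.7]
gripper_width: 30.0
```

Request:
drive_tool:
  steps:
    - [[17.6,-42.4,0,0,0,0,30],[17.6,-42.4,0,0,0,0,30],[17.6,-42.4,0,0,0,0,30],[17.6,-42.4,0,0,0,0,30],[17.6,-42.4,0,0,0,0,30],[17.6,-42.4,0,0,0,0,30],[17.6,-42.4,0,0,0,0,30],[17.6,-42.4,0,0,0,0,30]]

```text
time: 3.8
ee_pos: [536.5, 128.4, 231.5]
tcp_rot: [3.141, 0.051, 0.001]
wrist_force: [-0.0, -1.4, 0.4]
gripper_width: 30.0
```

Request:
drive_tool:
  steps:
    - [[0,0,30,0,0,0,30],[0,0,30,0,0,0,30],[0,0,30,0,0,0,30],[0,0,30,0,0,0,30],[0,0,20,0,0,0,30],[0,0,12,0,0,0,30],[0,0,0,0,0,0,30],[0,0,0,0,0,0,30]]

```text
time: 4.6
ee_pos: [536.6, 126.5, 79.9]
tcp_rot: [-3.141, -0.05, -0.001]
wrist_force: [-0.5, -0.0, 0.6]
gripper_width: 30.3
```

Run:
```python
from h import *
T=cams.grab_frame("top");S=cams.grab_frame("side")
a=cv2.resize(T["image"][140:260,190:310],(400,400),interpolation=cv2.INTER_CUBIC)
b=cv2.resize(S["image"][150:270,210:330],(400,400),interpolation=cv2.INTER_CUBIC)
cv2.imwrite("pics/p2.png",np.hstack([a,b]));print(telemetry.get_obs()["ee_pos"])
```

```text
[537.02131478 126.60619374  80.54828045]
```

View pics/p2.png

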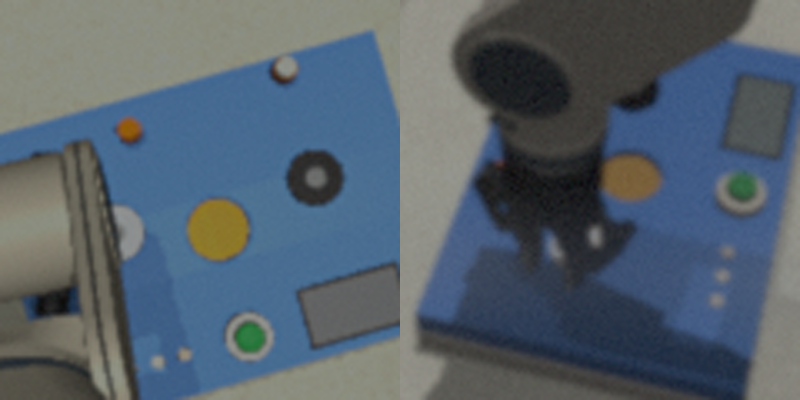

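The two fingers stand behind the disc and straddle its centre line. The recess is still visible at (218,228) in the left crop. Next I lower and feel for the deck.

Request:
drive_tool:
  steps:
    - [[0,0,8,0,0,0,30],[0,0,8,0,0,0,30],[0,0,4,0,0,0,30],[0,0,1,0,0,0,30],[0,0,1,0,0,0,30],[0,0,0,0,0,0,30],[0,0,0,0,0,0,30],[0,0,0,0,0,0,30]]

```text
time: 5.5
ee_pos: [536.2, 126.5, 57.5]
tcp_rot: [-3.141, -0.05, -0.001]
wrist_force: [-0.6, -0.6, 0.1]
gripper_width: 30.0
```

Request:
drive_tool:
  steps:
    - [[0,0,1,0,0,0,30],[0,0,1,0,0,0,30],[0,0,0,0,0,0,30],[0,0,0,0,0,0,30],[0,0,0,0,0,0,30],[0,0,0,0,0,0,30],[0,0,0,0,0,0,30],[0,0,0,0,0,0,30]]

```text
time: 6.3
ee_pos: [536.0, 126.4, 55.3]
tcp_rot: [-3.141, -0.05, 0.0]
wrist_force: [0.1, -0.2, -0.5]
gripper_width: 30.4
```

Request:
drive_tool:
  steps:
    - [[0,0,1,0,0,0,30],[0,0,0,0,0,0,30],[0,0,1,0,0,0,30],[0,0,0,0,0,0,30],[0,0,0,0,0,0,30],[0,0,0,0,0,0,30],[0,0,0,0,0,0,30],[0,0,0,0,0,0,30]]

```text
time: 7.1
ee_pos: [536.2, 126.5, 54.5]
tcp_rot: [-3.141, -0.05, -0.001]
wrist_force: [-3.8, 0.0, 14.2]
gripper_width: 30.0
```

Request:
drive_tool:
  steps:
    - [[0,0,-3,0,0,0,30],[0,4,0,0,0,0,30],[0,6,0,0,0,0,30],[0,6,0,0,0,0,30],[0,6,0,0,0,0,30],[0,6,0,0,0,0,30],[0,6,0,0,0,0,30],[0,6,0,0,0,0,30]]

```text
time: 7.9
ee_pos: [537.3, 85.8, 56.3]
tcp_rot: [3.141, 0.05, -0.0]
wrist_force: [0.4, -0.2, 0.2]
gripper_width: 29.7
```

```bash
cat > look.py <<'E'
import sys
from m import *
T=cams.grab_frame("top");S=cams.grab_frame("side")
a=cv2.resize(T["image"][140:260,190:310],(400,400),interpolation=cv2.INTER_CUBIC)
b=cv2.resize(S["image"][150:270,210:330],(400,400),interpolation=cv2.INTER_CUBIC)
cv2.imwrite(f"pics/{sys.argv[1]}.png",np.hstack([a,b]));o=telemetry.get_obs();print(o["ee_pos"],o["wrist_force"])
E
python3 look.py p3
```

```text
[537.29353184  85.65397173  56.29146294] [-0.19736975  0.16587004  0.82896349]
```

View pics/p3.png

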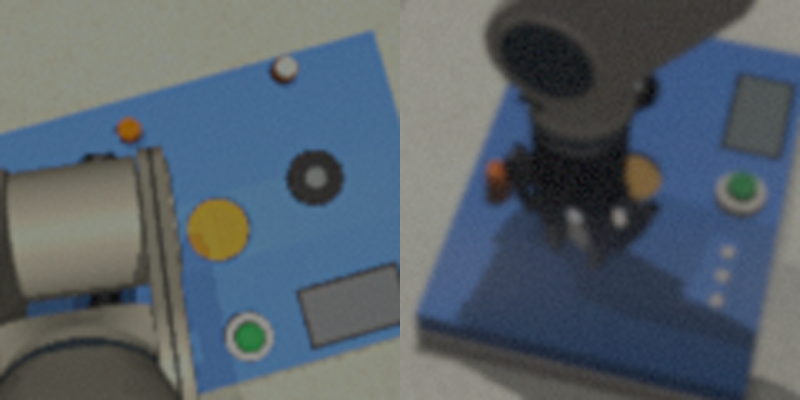

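Request:
drive_tool:
  steps:
    - [[0,6,0,0,0,0,30],[0,6,0,0,0,0,30],[0,6,0,0,0,0,30],[0,6,0,0,0,0,30],[0,5,0,0,0,0,30],[0,4,0,0,0,0,30],[0,3,0,0,0,0,30],[0,2,0,0,0,0,30]]

```text
time: 8.8
ee_pos: [538.6, 48.2, 56.3]
tcp_rot: [-3.141, -0.05, 0.0]
wrist_force: [-0.3, -0.4, 0.3]
gripper_width: 30.2
```

```bash
python3 look.py p4
```

```text
[538.51174518  48.27286441  56.31157683] [-0.03976301  0.27723767  0.93188899]
```

View pics/p4.png

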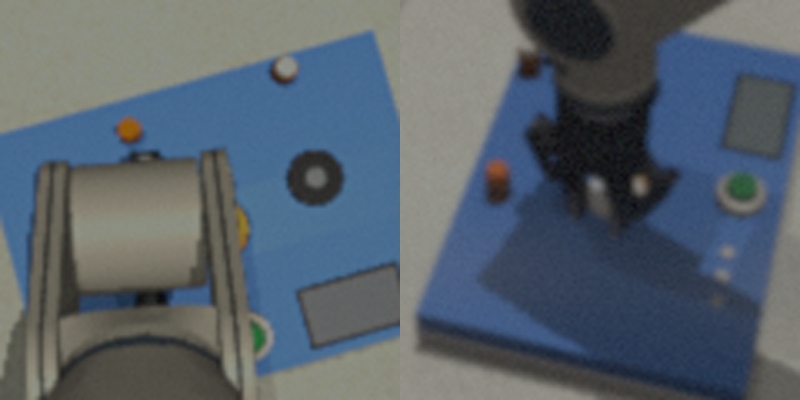

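The disc has not been left behind, since the deck behind the fingers is clear. I keep pushing gently.

Request:
drive_tool:
  steps:
    - [[0,4,0,0,0,0,30],[0,4,0,0,0,0,30],[0,4,0,0,0,0,30],[0,4,0,0,0,0,30],[0,4,0,0,0,0,30],[0,3,0,0,0,0,30],[0,3,0,0,0,0,30],[0,0,0,0,0,0,30]]

```text
time: 9.7
ee_pos: [539.4, 22.1, 56.3]
tcp_rot: [3.141, 0.05, -0.0]
wrist_force: [-0.8, -0.2, -0.3]
gripper_width: 30.1
```

```bash
python3 look.py p5
```

```text
[539.38688059  22.40948616  56.31799459] [-0.20554049 -0.19131614  0.4048601 ]
```

View pics/p5.png

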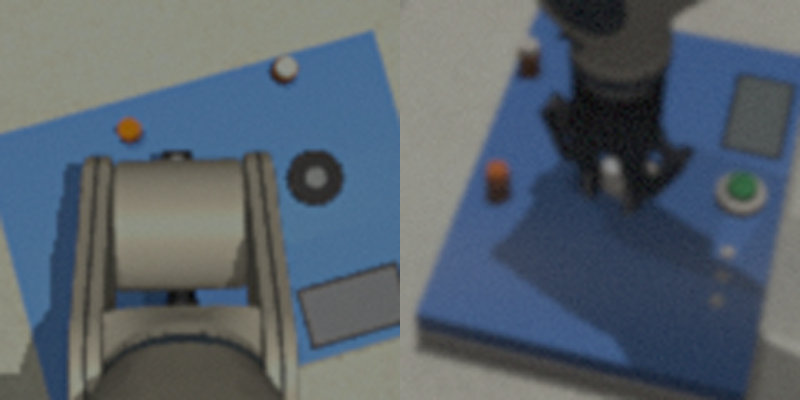

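Request:
drive_tool:
  steps:
    - [[0,1,0,0,0,0,30],[0,1,0,0,0,0,30],[0,1,0,0,0,0,30],[0,1,0,0,0,0,30],[0,1,0,0,0,0,30],[0,0,0,0,0,0,30],[0,0,0,0,0,0,30],[0,0,0,0,0,0,30]]

```text
time: 10.6
ee_pos: [539.5, 17.5, 56.3]
tcp_rot: [-3.141, -0.05, -0.0]
wrist_force: [0.3, 0.1, 0.0]
gripper_width: 30.2
```

Request:
drive_tool:
  steps:
    - [[0,-5,0,0,0,0,30],[0,-30,0,0,0,0,30],[0,-40,0,0,0,0,30],[0,-45,0,0,0,0,30],[0,0,-40,0,0,0,30],[0,0,-40,0,0,0,30],[-40,0,-40,0,0,0,30],[0,0,0,0,0,0,30]]

```text
time: 11.4
ee_pos: [499.4, 137.1, 175.6]
tcp_rot: [-3.14, -0.052, -0.007]
wrist_force: [1.8, 0.1, 0.2]
gripper_width: 30.1
```

```bash
python3 look.py p6
```

```text
[500.43660125 136.71365156 172.53005311] [ 0.52863153  0.24037361 -0.81251569]
```

View pics/p6.png

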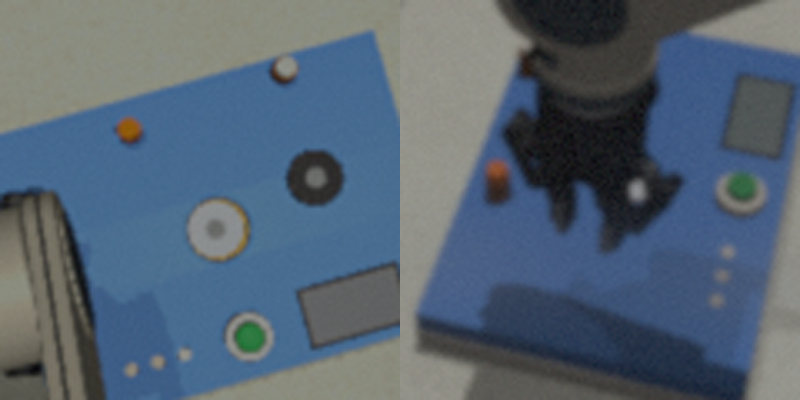

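Run:
```python
from m import *
T=cams.grab_frame("top")
a=blob(T,(208.5,254.5),white,14);print(a,onz(T,a[0],a[1],55),onz(T,a[0],a[1],63))
f=lambda h,s,v:white(h,s,v)|brass(h,s,v)
a=blob(T,(208.5,254.5),f,14);print(a,onz(T,a[0],a[1],55))
i=cv2.resize(T["image"][190:228,235:275],(800,760),interpolation=cv2.INTER_CUBIC)[:600];cv2.imwrite("pics/c7.png",i)
```

```text
(208.57261657714844, 254.60415649414062, (17.781579971313477, 19.55513572692871), 228.0) [539.86478065 -12.19341023  55.        ] [539.76458977 -11.93032662  63.        ]
(208.42465209960938, 255.0685272216797, (19.16511344909668, 19.215564727783203), 259.5) [540.29993612 -13.60601668  55.        ]
```

View pics/c7.png

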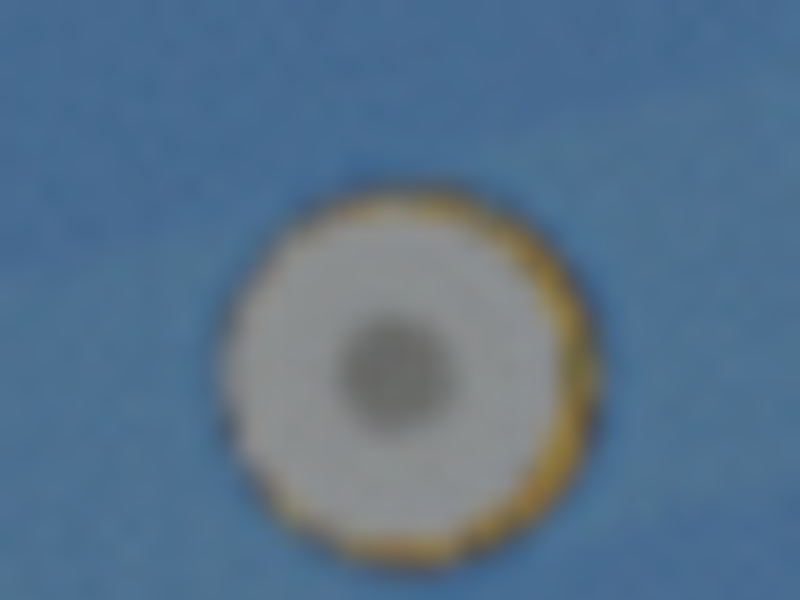

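Request:
drive_tool:
  steps:
    - [[-15.5,43.9,0,0,0,0,0],[-15.5,43.9,0,0,0,0,0],[-15.5,43.9,0,0,0,0,0],[-15.3,43.7,0,0,0,0,0],[0,0,0,0,0,0,0],[0,0,0,0,0,0,0],[0,0,0,0,0,0,0],[0,0,0,0,0,0,0]]

```text
time: 12.35
ee_pos: [444.6, -40.1, 171.2]
tcp_rot: [-3.141, -0.053, 0.001]
wrist_force: [-0.9, -1.0, -0.5]
gripper_width: -0.3
```

```bash
python3 look.py p8
python3 - <<'E'
from m import *
S=cams.grab_frame("side")
try:
  b=blob(S,(201,279),white,16);print(b,onz(S,b[0],b[1],55),onz(S,b[0],b[1],63))
  b=blob(S,(201,279),lambda h,s,v:white(h,s,v)|brass(h,s,v),16);print(b,onz(S,b[0],b[1],55))
except Exception as e:print(e)
cv2.imwrite("pics/c9.png",cv2.resize(S["image"][187:217,259:299],(800,600),interpolation=cv2.INTER_CUBIC))
E
```

```text
[444.50136434 -40.02255686 171.41546962] [0.02166914 0.69495442 0.14202352]
(202.56858825683594, 278.2148132324219, (14.690839767456055, 18.574676513671875), 194.0) [538.79010489 -10.70575275  55.        ] [536.14105789  -5.13191855  63.        ]
(202.56858825683594, 278.2148132324219, (14.690839767456055, 18.574676513671875), 194.0) [538.79010489 -10.70575275  55.        ]
```

View pics/p8.png

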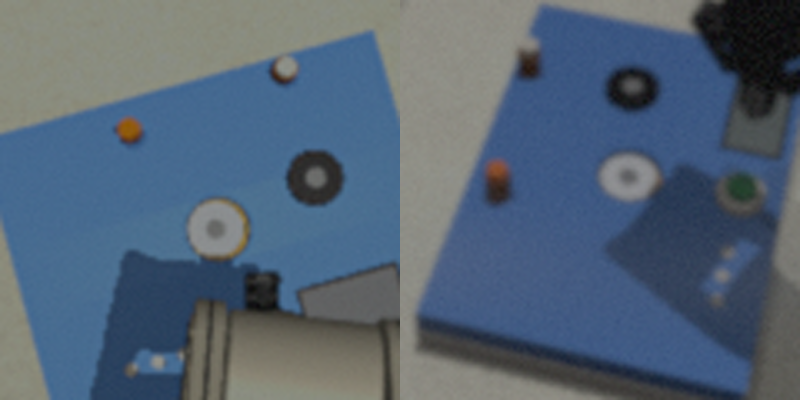

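View pics/c9.png

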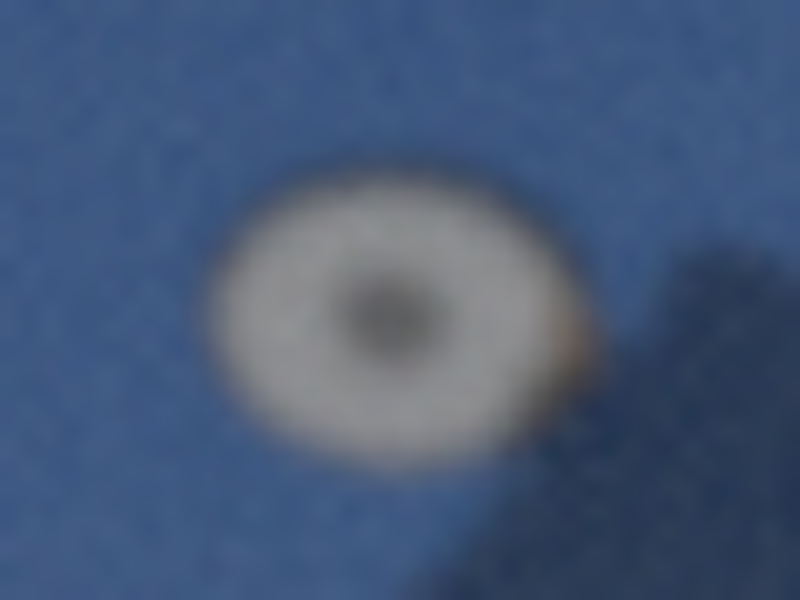

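The top view shows the disc inside the recess, with a brass crescent on the far side. The side view shows it looking flush at crop (628,177). To rule out a tilt, I'll triangulate its grey dot against its starting height, using the black disc's dot as a reference.

Run:
```python
from m import *
np.set_printoptions(precision=2,suppress=True)
z=np.load("t0.npz")
T=cams.grab_frame("top");S=cams.grab_frame("side")
def dot(img,c,sign,rad):
    g=cv2.GaussianBlur(cv2.cvtColor(img,cv2.COLOR_BGR2GRAY).astype(float),(0,0),.6)
    y,x=np.mgrid[:384,:512];c=np.array(c,float)
    for _ in range(6):
        m=((y-c[0])**2+(x-c[1])**2<rad**2)
        ref=np.percentile(g[m],70 if sign<0 else 30)
        w=np.clip(sign*(g-ref)-3,0,None)*m
        c=np.array([(w*y).sum(),(w*x).sum()])/w.sum()
    return c
for n,ti,si,t,s,sg in[("white0",z["img"],z["simg"],(209.5,224.3),(223.7,263.7),-1),("white1",T["image"],S["image"],(208.3,254.4),(202.6,278.1),-1),("black0",z["img"],z["simg"],(192.9,284.1),(176.2,279.1),1),("black1",T["image"],S["image"],(192.9,284.1),(176.2,279.1),1)]:
    a=dot(ti,t,sg,5);b=dot(si,s,sg,4.5);print(n,a,b,*tri((T,*a),(S,*b)))
for n,i in(("old",z["simg"]),("new",S["image"])):
    b=blob({"image":i},(223.7,263.7) if n=="old" else (202.6,278.2),white,16);print(n,b)
```

```text
white0 [209.53 224.06] [223.1  263.68] [537.27  79.69  61.39] [0.5334960547575203, 0.5334960547574932]
white1 [208.22 254.21] [202.48 278.09] [540.33 -11.36  53.75] [0.710413168870862, 0.710413168871145]
black0 [192.8  284.28] [175.3 279.3] [ 586.15 -102.5    61.8 ] [0.5234558618609302, 0.5234558618609221]
black1 [192.79 284.28] [175.26 279.27] [ 586.2  -102.45   61.99] [0.5018448847674924, 0.5018448847676487]
old (223.69725036621094, 263.7234802246094, (16.28960418701172, 18.651275634765625), 218.0)
new (202.55653381347656, 278.3274841308594, (14.492877960205078, 18.912521362304688), 195.0)
```

The dot dropped 7.65 mm (61.4 to 53.75) while the black disc's reference height held steady. The disc is fully seated, about 2.5 mm off centre. Now I press the button.

Request:
drive_tool:
  steps:
    - [[0,0,30,0,0,0,0],[0,0,30,0,0,0,0],[0,0,25,0,0,0,0],[0,0,8,0,0,0,0],[0,0,0,0,0,0,0],[0,0,2,0,0,0,0],[0,0,2,0,0,0,0],[0,0,0,0,0,0,0]]

```text
time: 13.4
ee_pos: [445.1, -41.0, 75.5]
tcp_rot: [3.141, 0.05, 0.003]
wrist_force: [0.1, 0.3, 2.0]
gripper_width: 0.5
```

Request:
drive_tool:
  steps:
    - [[0,0,2,0,0,0,0],[0,0,1,0,0,0,0],[0,0,1,0,0,0,0],[0,0,1,0,0,0,0],[0,0,1,0,0,0,0],[0,0,0,0,0,0,0],[0,0,0,0,0,0,0],[0,0,0,0,0,0,0]]

```text
time: 14.2
ee_pos: [445.2, -41.1, 70.6]
tcp_rot: [3.141, 0.05, 0.004]
wrist_force: [-4.9, 2.3, 30.8]
gripper_width: 0.5
```

Request:
drive_tool:
  steps:
    - [[0,0,-2,0,0,0,0],[0,0,0,0,0,0,0],[0,0,0,0,0,0,0],[0,0,0,0,0,0,0],[0,0,0,0,0,0,0],[0,0,0,0,0,0,0],[0,0,0,0,0,0,0],[0,0,0,0,0,0,0]]

```text
time: 15.0
ee_pos: [445.1, -41.1, 71.0]
tcp_rot: [3.141, 0.05, 0.002]
wrist_force: [1.7, 1.8, 8.3]
gripper_width: -0.0
```

Request:
drive_tool:
  steps:
    - [[0,0,-2,0,0,0,0],[0,0,0,0,0,0,0],[0,0,0,0,0,0,0],[0,0,0,0,0,0,0],[0,0,0,0,0,0,0],[0,0,0,0,0,0,0],[0,0,0,0,0,0,0],[0,0,0,0,0,0,0]]

```text
time: 15.8
ee_pos: [444.2, -41.0, 72.7]
tcp_rot: [3.141, 0.05, 0.0]
wrist_force: [2.0, -0.3, 3.6]
gripper_width: 0.1
```

Request:
drive_tool:
  steps:
    - [[0,0,-2,0,0,0,0],[0,0,0,0,0,0,0],[0,0,0,0,0,0,0],[0,0,0,0,0,0,0],[0,0,0,0,0,0,0],[0,0,0,0,0,0,0],[0,0,0,0,0,0,0],[0,0,0,0,0,0,0]]

```text
time: 16.6
ee_pos: [443.8, -41.0, 74.6]
tcp_rot: [-3.141, -0.05, 0.001]
wrist_force: [1.1, -0.7, 2.8]
gripper_width: -0.0
```

The force profile shows a spring: 2.0 N at 75.5, 2.8 N at 74.6 and 3.6 N at 72.7. There is a hard stop at about 71 mm with 31 N, so the button went right down. I'll retreat and check.

Request:
drive_tool:
  steps:
    - [[0,0,-10,0,0,0,0],[0,0,-40,0,0,0,0],[0,0,-45,0,0,0,0],[0,40,-40,0,0,0,0],[0,45,0,0,0,0,0],[0,45,0,0,0,0,0],[0,45,0,0,0,0,0],[0,0,0,0,0,0,0]]

```text
time: 17.4
ee_pos: [449.7, -215.5, 205.9]
tcp_rot: [3.14, 0.043, 0.002]
wrist_force: [0.4, -0.1, -1.2]
gripper_width: -0.1
```

Request:
drive_tool:
  steps:
    - [[0,0,0,0,0,0,0],[0,0,0,0,0,0,0],[0,0,0,0,0,0,0],[0,0,0,0,0,0,0],[0,0,0,0,0,0,0],[0,0,0,0,0,0,0],[0,0,0,0,0,0,0],[0,0,0,0,0,0,0]]

```text
time: 18.2
ee_pos: [449.7, -211.2, 205.0]
tcp_rot: [3.141, 0.05, 0.0]
wrist_force: [-0.8, 0.4, -0.3]
gripper_width: 0.4
```

```bash
python3 look.py p10
python3 - <<'E'
from m import *
z=np.load("t0.npz");T=cams.grab_frame("top");S=cams.grab_frame("side")
a=blob(T,(241,264),green,14);b=blob(S,(206,312),green,18);print(a,b,tri((T,*a[:2]),(S,*b[:2])))
a=blob(T,(208.5,254.5),white,14);print(a)
d=cv2.absdiff(T["image"],z["img"]).max(2);cv2.imwrite("pics/full.png",cv2.resize(T["image"],(800,600)))
E
```

```text
[ 449.61526349 -211.23989696  204.99208193] [ 0.40625555 -0.09623745  0.33710923]
(240.650146484375, 264.650146484375, (7.545429706573486, 8.160717964172363), 42.5) (205.32394409179688, 312.3239440917969, (5.347038745880127, 5.676499366760254), 19.5) (array([443.60109444, -40.8415864 ,  71.6014985 ]), [0.806326375949278, 0.8063263759493475])
(208.57261657714844, 254.60415649414062, (17.781579971313477, 19.55513572692871), 228.0)
```

View pics/p10.png

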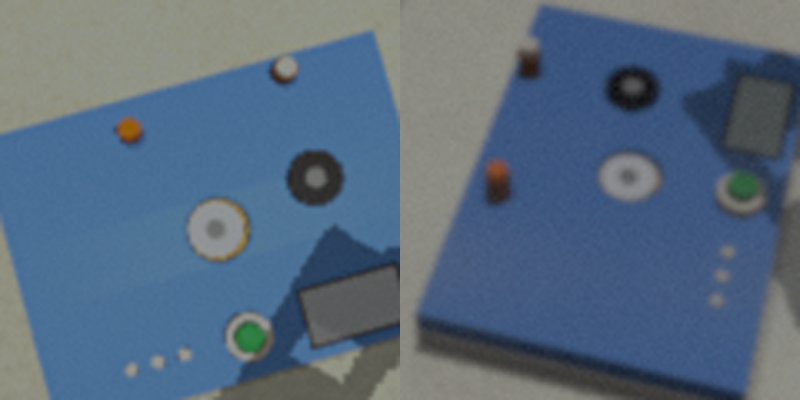

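View pics/full.png

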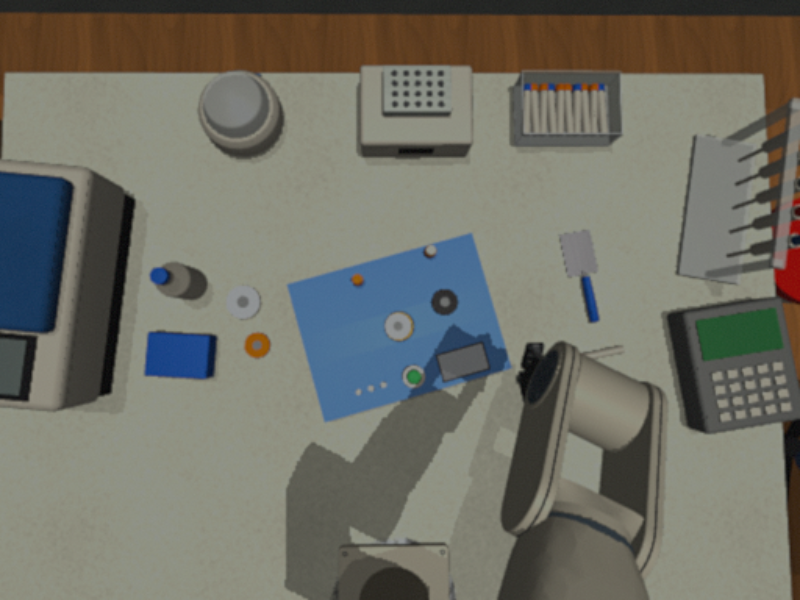

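In the top view the disc sits in the recess at (399,326) and the button is up again at its original height. Everything else that shows is where it was; the arm partly hides the marker but passed well above it. I'm handing the job in.

```bash
python3 -c "
from cell import robot
print(robot.job_done())"
```

```text
the job is handed in; nothing more can be done
None
```

The white disc is seated in the recess, the green button was pressed right down and released, and the job was handed in at about 18.5 s of the 43 s allowed.

- **Disc:** I pushed it along the deck, cradled between two fingertips 30 mm apart, until it dropped in. Afterwards its grey dot sat 7.65 mm lower than at the start, against 8 mm nominal. The disc is about 2.5 mm from the recess centre, inside the 5 mm limit.
- **Button:** Pressing it felt springy, then reached a hard stop at about 31 N. After release, its measured height (71.6 mm) matched the height before the press (70.9 mm).
- **Other objects:** In the final pictures the black disc, both vials, the tip box, the bottle and the spatula show no movement. The arm partly hid the marker there, so I could not fully check it, but the arm passed well above it.
- **Disagreements:** Triangulated disc heights read about 1–5 mm low. My first measurement put the button top near 71 mm, but the press suggested about 77 mm.

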